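# Straighten a row of books in the rack

## Task

Straighten the row of books in the rack: push every volume that sticks out straight back until it stands against the back panel with its spine in line with the others, and push the sliding book support along until it stands snugly against the last book of the row. Everything is pushed along the shelf, nothing is picked up: no book may be lifted, all the books stay upright on the shelf and the other things on the table stay where they are.

Things in the scene. Friction and masses are not known exactly. Their poses are not given: they have to be found in the camera images.
- rack: Open-topped table-top book rack, fixed: white shelf board 200 (x) x 480 (y) x 18 mm, open in front and at the right. Origin: centre of the board's underside, on the table. x points from the front to the back, y to the left along the row, z up. Left end: red panel, inner face at y = +222 mm, top at z = 233 mm. The books stand on the board from this panel rightwards.
- back_stop (a point): Middle of the front face of the rack's thin white back panel, the stop behind the books, at rack x = +85 mm, y = 0, 79 mm above the table. The panel runs the rack's whole length; its top is 140 mm above the table. Spines of books that are fully home lie in line at rack x = -75 mm.
- support (a joint): Sliding book support, the rack's movable right end, an upright steel plate on the back rail. Joint value in m: 0 = far right, grows as it slides left (rack +y) towards the books, limit 0.16. About 2 N of friction; stays where left. The plate's left face is at rack y = -0.140 + value.
- support_face (a point): Point on the left face (towards the books) of the support's plate: rack x = 0, 103 mm above the table. The plate is 3 mm thick, spans rack x -73 to +77 mm, 20 to 188 mm above the table, and has a foot 30 mm wide, 3 mm thick, on its right side only, just above the board.
- book1: One of seven equal blue cloth volumes (0.5 to 0.9 kg; 1 to 4 N slides one), standing in the rack in no fixed order: 160 mm deep (x), 30 thick (y), 210 tall (z). Origin: centre of the underside; the spine, towards the robot, is 80 mm from it at -x. Fully home: origin at rack x = +5 mm. Some start home, the others stick out by 25 to 50 mm; neighbours are 1 to 2 mm apart.
- book2: One of seven equal blue cloth volumes (0.5 to 0.9 kg; 1 to 4 N slides one), standing in the rack in no fixed order: 160 mm deep (x), 30 thick (y), 210 tall (z). Origin: centre of the underside; the spine, towards the robot, is 80 mm from it at -x. Fully home: origin at rack x = +5 mm. Some start home, the others stick out by 25 to 50 mm; neighbours are 1 to 2 mm apart.
- book3: One of seven equal blue cloth volumes (0.5 to 0.9 kg; 1 to 4 N slides one), standing in the rack in no fixed order: 160 mm deep (x), 30 thick (y), 210 tall (z). Origin: centre of the underside; the spine, towards the robot, is 80 mm from it at -x. Fully home: origin at rack x = +5 mm. Some start home, the others stick out by 25 to 50 mm; neighbours are 1 to 2 mm apart.
- book4: One of seven equal blue cloth volumes (0.5 to 0.9 kg; 1 to 4 N slides one), standing in the rack in no fixed order: 160 mm deep (x), 30 thick (y), 210 tall (z). Origin: centre of the underside; the spine, towards the robot, is 80 mm from it at -x. Fully home: origin at rack x = +5 mm. Some start home, the others stick out by 25 to 50 mm; neighbours are 1 to 2 mm apart.
- book5: One of seven equal blue cloth volumes (0.5 to 0.9 kg; 1 to 4 N slides one), standing in the rack in no fixed order: 160 mm deep (x), 30 thick (y), 210 tall (z). Origin: centre of the underside; the spine, towards the robot, is 80 mm from it at -x. Fully home: origin at rack x = +5 mm. Some start home, the others stick out by 25 to 50 mm; neighbours are 1 to 2 mm apart.
- book6: One of seven equal blue cloth volumes (0.5 to 0.9 kg; 1 to 4 N slides one), standing in the rack in no fixed order: 160 mm deep (x), 30 thick (y), 210 tall (z). Origin: centre of the underside; the spine, towards the robot, is 80 mm from it at -x. Fully home: origin at rack x = +5 mm. Some start home, the others stick out by 25 to 50 mm; neighbours are 1 to 2 mm apart.
- book7: One of seven equal blue cloth volumes (0.5 to 0.9 kg; 1 to 4 N slides one), standing in the rack in no fixed order: 160 mm deep (x), 30 thick (y), 210 tall (z). Origin: centre of the underside; the spine, towards the robot, is 80 mm from it at -x. Fully home: origin at rack x = +5 mm. Some start home, the others stick out by 25 to 50 mm; neighbours are 1 to 2 mm apart.
- stamp: Self-inking stamp, black and grey, 36 x 60 mm, 74 mm tall, standing in front of the rack. Origin: centre of its underside. A bystander.
- tape: Roll of clear label tape lying flat, 72 mm across, 19 mm high, in front of the rack. Origin: centre of its underside. A bystander.
- folder: White bone folder lying flat, 22 x 161 x 4 mm, long along its y, by the rack's left front corner. Origin: underside, 75 mm from its square end. A bystander.
- glue: White glue bottle with an orange cap, 54 mm across, 135 mm tall, upright to the right of the rack. Origin: centre of its underside. A bystander.
- mug: White mug, 80 mm across, 95 mm tall, with pencils sticking out to 150 mm, to the left of the rack. Origin: centre of its underside. A bystander.
- scanner: Hand-held barcode scanner, grey and black, 178 x 60 x 34 mm, lying to the right of the rack. Origin: underside, near its middle. A bystander.

How it is judged:
By the outcome, as a careful person would: the job done as asked, in the order asked, and still so for the second after the job is handed in, with the robot touching nothing.
It also fails if it takes over 58 s, if anything falls off the work surface, if the arm or the gripper's body presses on something with over 40 N, if the wrist force passes 120 N, or if a joint passes its speed limit or range.

## Robot

A 6-joint arm with a two-finger parallel gripper is mounted at the origin on the work surface. World frame = base frame: x ahead of the robot, y to its left, z up, the work surface at z = 0. Lengths are in m, angles in rad, forces in N, time in s.
With the tool pointing down it reaches from about 0.4 to 0.925 m from the base axis. Payload 12.5 kg.
Tool frame: the origin (TCP) lies midway between the tips of the shut fingers; the grasp point (between the pads) lies 19 mm behind it (env.pinch_z is the distance from the TCP to the grasp point, in m); z points along the fingers, y is the line along which they close (so a half turn about z gives the same grasp; the last joint's range is limited). The gripper opens to 95 mm and grips with 3 to 60 N. Pads are 20 mm wide; open, the fingers measure 119 mm over their backs; the gripper's body (75 mm by 180 mm) begins 59 mm behind the grasp point.
Start: joints at [1.07, 0.491, 1.559, -0, 1.092, -0.106], TCP at [0.24, 0.577, 0.215] pointing down, gripper open.
Joint ranges: [-3.1, 3.1], [-0.84, 2.19], [0.05, 2.79], [-1.13, 4.28], [0.06, 2.93], [-2.69, 2.69]. Speed limits (rad/s): [2.22, 2.22, 2.79, 3.14, 3.14, 3.14].

## Interface

Orientations are given as a rotation vector (axis times angle).
In Python, from plant import env gives the robot as it stands.
- The arm moves only by the tool send_rows, never from a script. Its argument "moves" is a list of rows, each a list of 7 numbers: the turn, a rotation vector about the tool's x, y, z in degrees, then the shift along the tool's x, y, z in mm, then the finger opening in mm, from 0 to 95.1. A call has 1 to 10 rows; each row is the pose to reach, as a shift and turn from the pose commanded when the call began, along the tool's axes at that moment; what a row does not reach only later rows make up. A row lasts 1/12 s, in which the tool goes at most 41.7 mm and 7.16 degrees, less where a joint would pass 70% of its speed; a pose out of reach is approached as far as the arm can. A call with a gripper value outside its range is refused whole. The fingers move at their own pace and stop on an object; "grip_force" is the grip in N (left out, the last holds). Time passes only in rows, so rows that repeat a pose let the fingers close. It gives the time, the measured TCP pose, the force, the opening and the grip force at its end, in the units of the state.
- env.observe(): the state, without advancing time (a new reading comes with each control period).
- env.capture(name): name is "scene" or "top"; returns the picture (480x640x3 uint8, red, green, blue); there is no depth.
- env.get_calibration(name): a dict with "intrinsics" (3x3 intrinsics, pixels), "origin" and "attitude" of the camera in the world. Camera axes: x right, y up, looking along -z (the intrinsics and any distortion apply to the point x, -y, -z); pixel columns grow to the right and rows downward; lengths in m; the calibration is good to about 2 mm. A picture is of the moment at which its call begins. get_calibration takes no time and is no camera call.
- env.hand_in(): hands the job in; it is judged then, once.
Trained networks look in the newest picture that a camera, given by its name, has taken for a name from the list of things; names that differ only in an ending like _2 or _b are one class to them, and where a whole thing is asked for, a point or a joint stands for the part that bears it (a point fixed in the world has none). Each returns a list of dicts, best first, with "score" (0 to 1); they miss things now and then, are a little off and sometimes report something else, mostly with a low value. They report only what shows in the picture. A call takes as long as a camera call.
- env.find_in(query, camera): "uv" ([column, row] in pixels, amid what is visible of it).
The state is a dict: "time": time; "joint_pos": joint angles; "dq": joint speeds; "effort": joint torques, N m; "eef_pos": TCP position; "eef_rot": TCP orientation; "ft_force": force on the tool from outside, world axes, zero at the start; "torque": the same for the moment, N m; "grip_width": opening from 0.0 (shut) to 1.0 (fully open); "grasp_force": force on a finger pad.
Only numpy, scipy, OpenCV 4.12 (cv2) and the standard library are available. Lean on these libraries where they do the work, as an engineer would, in place of code of your own. Each camera call takes 0.05 s, during which the arm holds its last target. There are 200 camera calls.

## Working session

There is one attempt and no reset: what is moved stays moved. The work goes in short steps, Python scripts to look and compute and a tool call to move; the robot and the scene stay as the last step left them, time stands still between calls to the robot, and variables do not carry over. Pictures are saved under pics/ and viewed, at most 10 in all, crops included, and the job is handed in when it is done.

Besides the shell and the picture viewer there is one more tool, called in YAML: its name, and indented under it one key for each argument. send_rows: Moves the arm, as the interface text tells. Its arguments: {"type":"object","properties":{"moves":{"type":"array","items":{"type":"array","items":{"type":"number"}}},"grip_force":{"type":"number"}},"required":["moves"]}

```bash
mkdir -p pics
python3 - <<'E'
from plant import env
import cv2, numpy as np
for n in ("scene","top"):
    im=env.capture(n); cv2.imwrite(f"pics/{n}0.png",im[:,:,::-1])
    c=env.get_calibration(n); print(n,c)
    for q in ("book1","support","support_face","back_stop","rack","stamp","tape","folder","glue","mug","scanner"):
        try: print(q,[(np.round(d["uv"]).tolist(),round(d["score"],2)) for d in env.find_in(q,n)][:9])
        except Exception as e: print(q,e)
print(env.observe())
E
```

```text
scene {'intrinsics': array([[502.6091154 ,   0.        , 317.48713745],
       [  0.        , 502.6091154 , 241.45523949],
       [  0.        ,   0.        ,   1.        ]]), 'origin': array([0.23705294, 0.08306886, 1.1733781 ]), 'attitude': array([ 0.20799831, -0.28293702, -1.87819856])}
book1 [([250.0, 223.0], 0.94), ([298.0, 217.0], 0.84), ([320.0, 197.0], 0.8), ([235.0, 208.0], 0.76), ([307.0, 189.0], 0.73), ([278.0, 200.0], 0.71), ([292.0, 299.0], 0.62), ([483.0, 257.0], 0.56)]
support [([370.0, 188.0], 0.95)]
support_face [([373.0, 184.0], 0.59)]
back_stop [([367.0, 197.0], 0.98)]
rack [([367.0, 199.0], 0.77)]
stamp [([293.0, 299.0], 0.94)]
tape [([367.0, 298.0], 0.94)]
folder [([229.0, 309.0], 0.68)]
glue [([484.0, 255.0], 0.67), ([369.0, 300.0], 0.27)]
mug [([118.0, 346.0], 0.57)]
scanner [([483.0, 180.0], 0.93)]
top {'intrinsics': array([[524.27567023,   0.        , 325.10858396],
       [  0.        , 524.27567023, 244.32011461],
       [  0.        ,   0.        ,   1.        ]]), 'origin': array([ 0.41913584, -0.01800654,  1.29166517]), 'attitude': array([ 0.09683265, -0
[... 607 characters left out ...]
, 0.68)]
{'time': 1.2, 'joint_pos': array([ 1.07039792e+00,  4.90875898e-01,  1.55893453e+00,  2.00195286e-05,
        1.09168230e+00, -1.05623192e-01]), 'dq': array([ 2.03081197e-03, -8.59253721e-05, -5.39842881e-04, -2.37440399e-04,
       -7.44055724e-04,  1.29284213e-03]), 'effort': array([-1.12388268e-03, -6.12471628e+01, -2.58425385e+01,  6.92703668e-02,
        4.46126307e-02, -5.36066227e-05]), 'eef_pos': array([0.24036584, 0.57693647, 0.21466401]), 'eef_rot': array([6.16104202e-01, 3.08057449e+00, 1.58137496e-04]), 'ft_force': array([-0.03846014, -0.07533129, -0.08069893]), 'torque': array([ 0.00422013, -0.01345099, -0.04615364]), 'grasp_force': 0.0, 'grip_width': 1.002181948742893}
```

View pics/scene0.png

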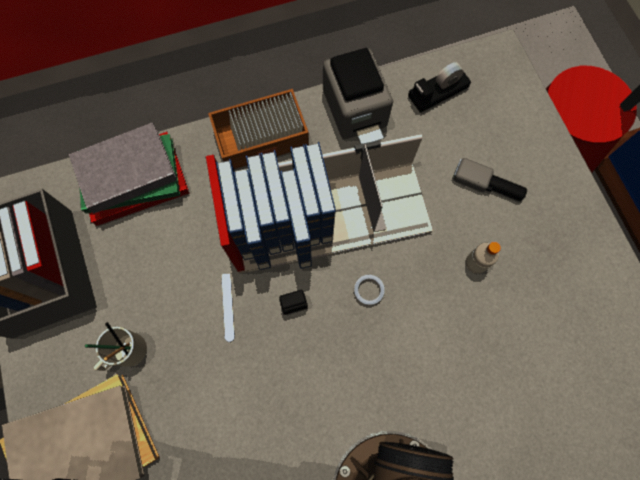

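View pics/top0.png

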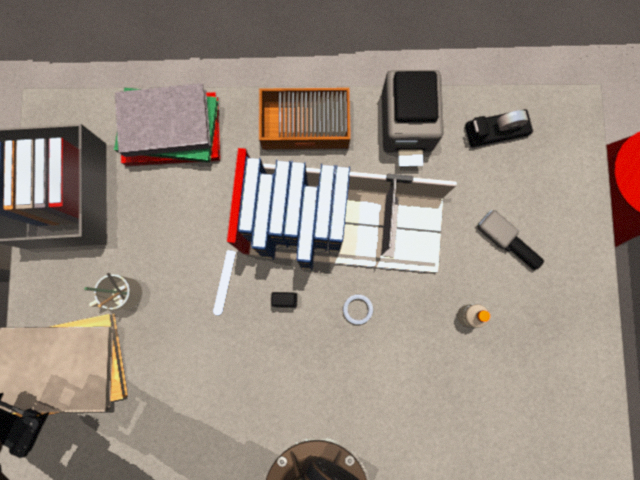

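The scene picture shows the rack with seven books (about 220–330, 150–265). In the top picture the books are at columns 245–345, and at least those near (263,223) and (306,228) stick out. The support is near (392,216), with the stamp, tape and folder in front. I'll zoom in next.

Run:
```python
import cv2
for n,(a,b,c,d) in {"top":(225,465,140,280),"scene":(200,440,130,275)}.items():
    im=cv2.imread(f"pics/{n}0.png")[c:d,a:b]
    s=3.3; im=cv2.resize(im,None,fx=s,fy=s,interpolation=cv2.INTER_CUBIC)
    for k in range(a,b,20):
        cv2.putText(im,str(k),(int((k-a)*s),10),0,.35,(0,255,255),1); cv2.line(im,(int((k-a+.5)*s),12),(int((k-a+.5)*s),18),(0,255,255),1)
    for k in range(c,d,20):
        cv2.putText(im,str(k),(0,int((k-c+.5)*s)+4),0,.35,(0,255,255),1)
    cv2.imwrite(f"pics/{n}z.png",im)
```

```text
(no output)
```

View pics/topz.png

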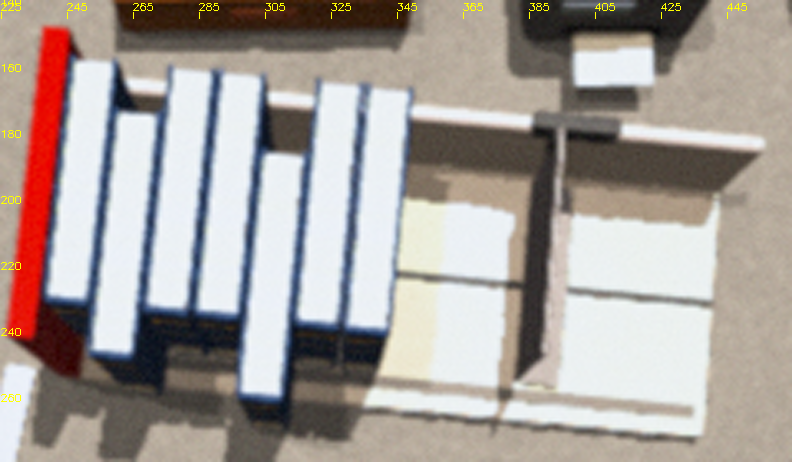

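View pics/scenez.png

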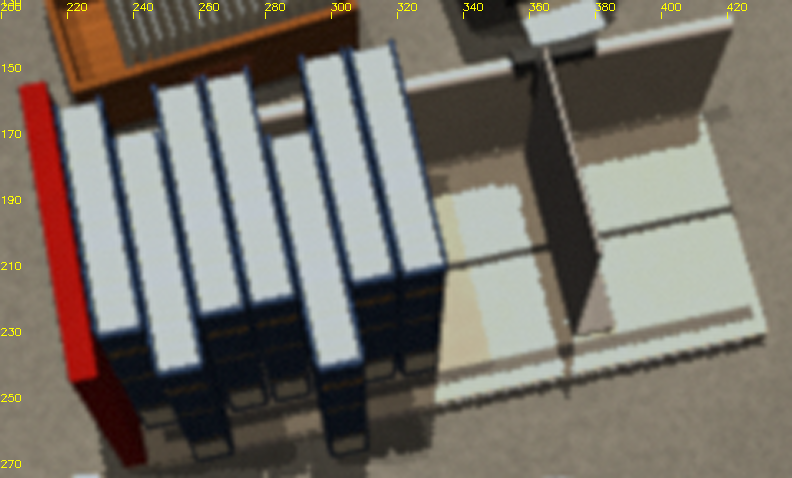

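Counting from the left, books 2 and 5 stick out by roughly 30 and 50 mm, and the other five look home. I'll fit the rack pose from corner points in both views.

```bash
cat > h.py <<'E'
import numpy as np
from scipy.optimize import least_squares
from scipy.spatial.transform import Rotation as R
from plant import env
C={n:env.get_calibration(n) for n in ("top","scene")}
def proj(P,n):
    c=C[n]; q=R.from_rotvec(c["attitude"]).inv().apply(np.asarray(P)-c["origin"])
    q=q*[1,-1,-1]; h=q@c["intrinsics"].T; return h[...,:2]/h[...,2:]
def ray(uv,n,z):
    c=C[n]; d=np.linalg.solve(c["intrinsics"],[*uv,1])*[1,-1,-1]
    d=R.from_rotvec(c["attitude"]).apply(d); return c["origin"]+d*(z-c["origin"][2])/d[2]
def rk(p,X):
    c,s=np.cos(p[2]),np.sin(p[2]); X=np.atleast_2d(X)
    return np.c_[p[0]+c*X[:,0]-s*X[:,1],p[1]+s*X[:,0]+c*X[:,1],X[:,2]]
O={"top":(225,140),"scene":(200,130)}
px=lambda n,u:np.array(O[n])+np.array(u)/3.3-.35
E
cat > fit.py <<'E'
from h import *
# name, crop px, rack x,y(None: unknown index),z
M=[("top",(45,298),-.075,"L",.228),("top",(387,333),-.075,"Rr",.228),("top",(411,90),.085,"Rr",.228),("top",(72,58),.085,"L",.228),
("top",(702,437),-.1,-.24,.018),("top",(763,150),.085,-.24,.14),
("scene",(98,335),-.075,"L",.228),("scene",(443,265),-.075,"Rr",.228),("scene",(392,42),.085,"Rr",.228),("scene",(62,105),.085,"L",.228),
("scene",(765,333),-.1,-.24,.018),("scene",(730,25),.085,-.24,.14),
("top",(560,125),.077,"S",.188),("top",(545,355),-.073,"S",.188),("scene",(545,50),.077,"S",.188),("scene",(602,255),-.073,"S",.188)]
def f(p,st=False):
    v={"L":.2205,"Rr":p[3],"S":p[4]}; r=[]
    for n,u,x,y,z in M: r.append(proj(rk(p,[x,v.get(y,y),z])[0],n)-px(n,u))
    return np.ravel(r)
s=least_squares(f,[.55,0,-.1,0,-.1],loss="soft_l1"); p=s.x
print(np.round(p,4),"yaw deg",np.degrees(p[2])); print(np.round(f(p).reshape(-1,2),1).tolist())
print("support value",p[4]+.14)
np.save("p.npy",p)
inv=lambda w:(R.from_euler("z",-p[2]).apply(w-np.array([p[0],p[1],0])))
for nm,n,u in [("b2L","top",(90,352)),("b2R","top",(133,356)),("b5L","top",(240,398)),("b5R","top",(284,402)),("b3","top",(168,310)),("b4","top",(218,315)),("b6","top",(318,323)),
  ("b2L","scene",(155,370)),("b2R","scene",(200,367)),("b5L","scene",(318,366)),("b5R","scene",(362,360)),("b3","scene",(223,308)),("b4","scene",(272,300)),("b6","scene",(375,278))]:
    print(nm,n,np.round(1e3*inv(ray(px(n,u),n,.228)),0)[:2])
for nm,n,uv,z in [("stamp","scene",(293,299),.06),("stamp","top",(285,300),.06),("tape","scene",(368,291),.01),("tape","top",(358,310),.01),("folder","top",(224,283),0),("glue","top",(475,316),.1)]:
    w=ray(uv,n,z);print(nm,n,np.round(w,3),np.round(1e3*inv(w),0))
for X in [(-.075,.157,.15),(-.075,.065,.15),(0,p[4],.16),(0,0,.16)]: print(X,np.round(rk(p,X),3))
E
python3 fit.py
```

```text
[ 0.6399 -0.0742 -0.1053  0.0056 -0.0972] yaw deg -6.0310742639300035
[[-0.5, 0.5], [0.2, -0.3], [-0.2, -2.2], [0.2, -2.1], [0.9, -0.4], [-0.2, 0.7], [-0.2, 2.0], [1.0, 1.1], [-0.8, -1.0], [-2.0, 0.2], [1.9, 0.1], [1.2, 1.9], [0.8, 0.4], [-0.1, -0.8], [-0.4, -0.5], [-0.2, 0.1]]
support value 0.042758225489970214
b2L top [-105.  188.]
b2R top [-105.  161.]
b5L top [-125.   93.]
b5R top [-125.   65.]
b3 top [-74. 143.]
b4 top [-74. 111.]
b6 top [-73.  49.]
b2L scene [-100.  190.]
b2R scene [-104.  163.]
b5L scene [-119.   94.]
b5R scene [-121.   68.]
b3 scene [-70. 143.]
b4 scene [-72. 113.]
b6 scene [-71.  49.]
stamp scene [0.456 0.071 0.06 ] [-199.  125.   60.]
stamp top [0.45  0.068 0.06 ] [-204.  121.   60.]
tape scene [ 0.427 -0.102  0.01 ] [-208.  -50.   10.]
tape top [ 0.425 -0.105  0.01 ] [-211.  -54.   10.]
folder top [0.494 0.222 0.   ] [-176.  279.    0.]
glue top [ 0.408 -0.363  0.1  ] [-200. -312.  100.]
(-0.075, 0.157, 0.15) [[0.582 0.09  0.15 ]]
(-0.075, 0.065, 0.15) [[ 0.572 -0.002  0.15 ]]
(0, np.float64(-0.0972417745100298), 0.16) [[ 0.63  -0.171  0.16 ]]
(0, 0, 0.16) [[ 0.64  -0.074  0.16 ]]
```

```bash
cat > g.py <<'E'
from h import *
import sys
p=np.load("p.npy")
def goto(X,a,o=None):
    o=o or env.observe(); R0=R.from_rotvec(o["eef_rot"]); t=np.radians(a)
    z=np.array([np.sin(t),0,-np.cos(t)]); y=np.array([0,1,0]); x=np.cross(y,z)
    R1=R.from_euler("z",p[2])*R.from_matrix(np.c_[x,y,z])
    w=rk(p,X)[0]
    return np.round(np.r_[np.degrees((R0.inv()*R1).as_rotvec()),R0.inv().apply(w-o["eef_pos"])*1e3],1)
def st():
    o=env.observe(); q=R.from_euler("z",-p[2])
    w=q.apply(o["eef_pos"]-[p[0],p[1],0])*1e3
    R0=q*R.from_rotvec(o["eef_rot"]); zz=R0.apply([0,0,1])
    print("t",round(o["time"],2),"rack mm",np.round(w,1),"toolz",np.round(zz,3),"tooly",np.round(R0.apply([0,1,0]),3),"F rack",np.round(q.apply(o["ft_force"]),2),"j",np.round(o["joint_pos"],2))
if __name__=="__main__":
    v=[float(k) for k in sys.argv[1:]]; st()
    for i in range(0,len(v),4): print(v[i:i+4],goto(np.array(v[i:i+3])/1e3,v[i+3]).tolist())
E
python3 g.py -190 79 260 0 -190 79 165 32 -190 79 200 32
```

```text
t 1.2 rack mm [-465.7  605.6  214.7] toolz [ 0.  0. -1.] tooly [0.285 0.958 0.   ] F rack [-0.03 -0.08 -0.08] j [ 1.07  0.49  1.56  0.    1.09 -0.11]
[-190.0, 79.0, 260.0, 0.0] [0.0, 0.0, -16.6, -414.6, -425.9, -45.4]
[-190.0, 79.0, 165.0, 32.0] [-4.6, -31.8, -16.2, -414.6, -425.9, 49.6]
[-190.0, 79.0, 200.0, 32.0] [-4.6, -31.8, -16.2, -414.6, -425.9, 14.6]
```

send_rows:
  moves:
    - [0, 0, 0, 0, 0, -50, 0]
    - [0, 0, -16.6, -414.6, -425.9, -50, 0]
    - [0, 0, -16.6, -414.6, -425.9, -50, 0]
    - [0, 0, -16.6, -414.6, -425.9, -50, 0]
    - [0, 0, -16.6, -414.6, -425.9, -50, 0]
    - [0, 0, -16.6, -414.6, -425.9, -50, 0]
    - [0, 0, -16.6, -414.6, -425.9, -50, 0]
    - [0, 0, -16.6, -414.6, -425.9, -50, 0]
    - [0, 0, -16.6, -414.6, -425.9, -50, 0]
    - [0, 0, -16.6, -414.6, -425.9, -50, 0]

```text
time: 2.03
eef_pos: [0.3786, 0.2267, 0.2619]
eef_rot: [0.164, 3.137, 0.001]
ft_force: [1.2, 1.0, -0.4]
grip_width: 0.356
grasp_force: 0.0
```

```bash
python3 g.py -190 79 200 32 -190 79 162 35
```

```text
t 2.03 rack mm [-291.5  271.7  261.9] toolz [ 0.001  0.    -1.   ] tooly [-0.001  1.     0.   ] F rack [ 1.11  1.14 -0.4 ] j [ 0.39  0.17  1.92  0.    1.05 -1.08]
[-190.0, 79.0, 200.0, 32.0] [0.0, -32.0, 0.0, -101.3, -192.8, 61.8]
[-190.0, 79.0, 162.0, 35.0] [0.0, -35.0, 0.0, -101.3, -192.8, 99.8]
```

send_rows:
  moves:
    - [0, -7, 0, -20, -40, 0, 0]
    - [0, -14, 0, -40, -80, 10, 0]
    - [0, -21, 0, -60, -120, 20, 0]
    - [0, -28, 0, -80, -160, 30, 0]
    - [0, -32, 0, -100, -190, 45, 0]
    - [0, -32, 0, -100, -190, 60, 0]
    - [0, -32, 0, -100, -190, 60, 0]
    - [0, -32, 0, -100, -190, 60, 0]
    - [0, -32, 0, -100, -190, 60, 0]

```text
time: 2.78
eef_pos: [0.4581, 0.0294, 0.202]
eef_rot: [0.136, 2.58, -0.039]
ft_force: [0.7, 0.0, -0.1]
grip_width: 0.008
grasp_force: 0.0
```

```bash
python3 g.py -140 79 160 32 -95 79 160 32 -75 79 160 32 -140 79 160 40
```

```text
t 2.78 rack mm [-191.7   83.9  202. ] toolz [ 0.53   0.    -0.848] tooly [0. 1. 0.] F rack [ 0.66  0.12 -0.07] j [-0.07  0.14  2.31 -0.15  0.13 -1.39]
[-140.0, 79.0, 160.0, 32.0] [0.0, 0.0, -0.0, -21.5, -4.9, 63.0]
[-95.0, 79.0, 160.0, 32.0] [0.0, 0.0, -0.0, -59.7, -4.9, 86.9]
[-75.0, 79.0, 160.0, 32.0] [0.0, 0.0, -0.0, -76.7, -4.9, 97.5]
[-140.0, 79.0, 160.0, 40.0] [0.0, -8.0, -0.0, -21.5, -4.9, 63.0]
```

```bash
python3 g.py -140 79 155 32 -125 79 155 32 -110 79 155 32 -100 79 155 32 -92 79 155 32
```

```text
t 2.78 rack mm [-191.7   83.9  202. ] toolz [ 0.53   0.    -0.848] tooly [0. 1. 0.] F rack [ 0.66  0.12 -0.07] j [-0.07  0.14  2.31 -0.15  0.13 -1.39]
[-140.0, 79.0, 155.0, 32.0] [0.0, 0.0, -0.0, -18.9, -4.9, 67.3]
[-125.0, 79.0, 155.0, 32.0] [0.0, 0.0, -0.0, -31.6, -4.9, 75.2]
[-110.0, 79.0, 155.0, 32.0] [0.0, 0.0, -0.0, -44.3, -4.9, 83.2]
[-100.0, 79.0, 155.0, 32.0] [0.0, 0.0, -0.0, -52.8, -4.9, 88.5]
[-92.0, 79.0, 155.0, 32.0] [0.0, 0.0, -0.0, -59.6, -4.9, 92.7]
```

send_rows:
  moves:
    - [0, 0, 0, 0, -5, 40, 0]
    - [0, 0, 0, -10, -5, 60, 0]
    - [0, 0, 0, -19, -5, 67, 0]
    - [0, 0, 0, -25, -5, 71, 0]
    - [0, 0, 0, -31, -5, 75, 0]
    - [0, 0, 0, -37, -5, 79, 0]
    - [0, 0, 0, -43, -5, 82.5, 0]
    - [0, 0, 0, -48, -5, 85.5, 0]
    - [0, 0, 0, -53, -5, 88.5, 0]
    - [0, 0, 0, -53, -5, 88.5, 0]

```text
time: 3.62
eef_pos: [0.5507, 0.0146, 0.1576]
eef_rot: [0.136, 2.583, -0.039]
ft_force: [-0.0, -0.2, -0.2]
grip_width: 0.004
grasp_force: 0.0
```

```bash
python3 g.py -92 79 155 32 -86 79 155 32 -80 79 155 32
```

```text
t 3.62 rack mm [-98.   79.  157.6] toolz [ 0.527 -0.    -0.85 ] tooly [ 0.  1. -0.] F rack [-0.02 -0.21 -0.21] j [-0.09  0.35  2.17 -0.14  0.06 -1.42]
[-92.0, 79.0, 155.0, 32.0] [-0.0, -0.2, 0.0, -3.7, 0.0, 5.4]
[-86.0, 79.0, 155.0, 32.0] [-0.0, -0.2, 0.0, -8.8, 0.0, 8.5]
[-80.0, 79.0, 155.0, 32.0] [-0.0, -0.2, 0.0, -13.9, 0.0, 11.7]
```

```bash
python3 g.py -98 79 158 27  -92 79 158 27 -86 79 158 27
```

```text
t 3.62 rack mm [-98.   79.  157.6] toolz [ 0.527 -0.    -0.85 ] tooly [ 0.  1. -0.] F rack [-0.02 -0.21 -0.21] j [-0.09  0.35  2.17 -0.14  0.06 -1.42]
[-98.0, 79.0, 158.0, 27.0] [-0.0, 4.8, 0.0, -0.2, 0.0, -0.4]
[-92.0, 79.0, 158.0, 27.0] [-0.0, 4.8, 0.0, -5.3, 0.0, 2.8]
[-86.0, 79.0, 158.0, 27.0] [-0.0, 4.8, 0.0, -10.4, 0.0, 6.0]
```

send_rows:
  moves:
    - [0, 4.8, 0, 0, 0, 0, 0]
    - [0, 4.8, 0, -2, 0, 1, 0]
    - [0, 4.8, 0, -4, 0, 2, 0]
    - [0, 4.8, 0, -6, 0, 3.2, 0]

```text
time: 3.95
eef_pos: [0.5564, 0.0139, 0.1578]
eef_rot: [0.141, 2.666, -0.035]
ft_force: [-3.7, 1.0, 1.7]
grip_width: 0.002
grasp_force: 1.7
```

```bash
python3 g.py -90 79 158 27 -86 79 158 27 -82 79 158 27
python3 - <<'E'
from g import *
import cv2
im=env.capture("top")[140:290,225:465,::-1]; cv2.imwrite("pics/top1.png",cv2.resize(im,None,fx=3.3,fy=3.3,interpolation=cv2.INTER_CUBIC))
E
```

```text
t 3.95 rack mm [-92.3  78.8 157.8] toolz [ 0.455 -0.001 -0.891] tooly [ 0.     1.    -0.001] F rack [-3.82  0.61  1.74] j [-0.09  0.36  2.11 -0.04  0.21 -1.52]
[-90.0, 79.0, 158.0, 27.0] [-0.1, 0.1, -0.0, -2.1, 0.2, 0.9]
[-86.0, 79.0, 158.0, 27.0] [-0.1, 0.1, -0.0, -5.7, 0.2, 2.7]
[-82.0, 79.0, 158.0, 27.0] [-0.1, 0.1, -0.0, -9.3, 0.2, 4.5]
```

View pics/top1.png

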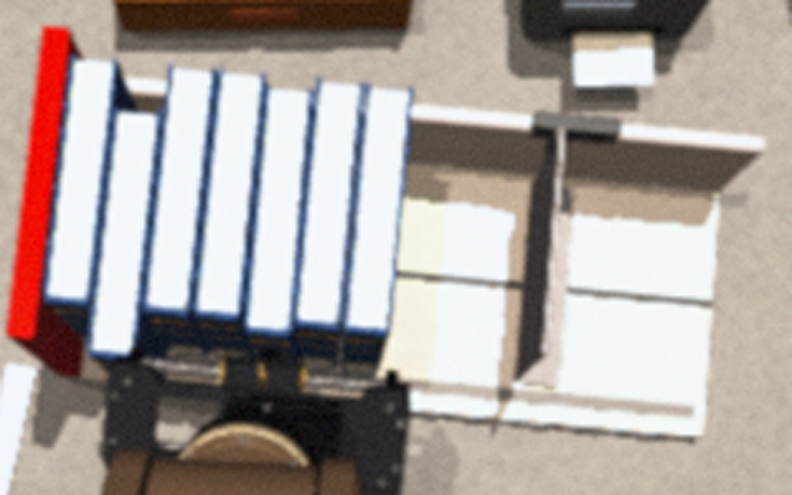

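Book 5 is about 7 mm from home: its front edge is at crop row 330, against about 318 for the line of its neighbours. I'll continue gently.

send_rows:
  moves:
    - [0, 0, 0, -1.3, 0, 0.7, 0]
    - [0, 0, 0, -2.7, 0, 1.4, 0]
    - [0, 0, 0, -4, 0, 2, 0]
    - [0, 0, 0, -4.9, 0, 2.5, 0]

```text
time: 4.33
eef_pos: [0.562, 0.0134, 0.1577]
eef_rot: [0.141, 2.668, -0.034]
ft_force: [-1.6, -0.5, 0.8]
grip_width: 0.005
grasp_force: 1.5
```

send_rows:
  moves:
    - [0, 0, 0, -0.9, 0, 0.45, 0]

```text
time: 4.42
eef_pos: [0.563, 0.0133, 0.1578]
eef_rot: [0.141, 2.668, -0.034]
ft_force: [-2.9, 0.1, 1.7]
grip_width: 0.005
grasp_force: 1.4
```

send_rows:
  moves:
    - [0, 0, 0, -0.9, 0, 0.45, 0]

```text
time: 4.5
eef_pos: [0.564, 0.0132, 0.1578]
eef_rot: [0.141, 2.668, -0.034]
ft_force: [-3.2, 1.1, 0.0]
grip_width: 0.009
grasp_force: 1.4
```

```bash
python3 g.py
```

```text
t 4.5 rack mm [-84.7  79.  157.8] toolz [ 0.453 -0.001 -0.891] tooly [ 0.     1.    -0.001] F rack [-3.27  0.79  0.02] j [-0.09  0.36  2.09 -0.03  0.22 -1.52]
```

Still sliding, so I'll continue in 1 mm steps until the force rises.

send_rows:
  moves:
    - [0, 0, 0, -0.9, 0, 0.45, 0]

```text
time: 4.58
eef_pos: [0.5646, 0.0132, 0.1576]
eef_rot: [0.141, 2.669, -0.034]
ft_force: [-9.2, 1.3, 5.1]
grip_width: 0.001
grasp_force: 4.8
```

send_rows:
  moves:
    - [0, 0, 0, -0.9, 0, 0.45, 0]

```text
time: 4.67
eef_pos: [0.5648, 0.0132, 0.1574]
eef_rot: [0.141, 2.671, -0.034]
ft_force: [-15.6, 1.2, 9.4]
grip_width: 0.006
grasp_force: 7.9
```

send_rows:
  moves:
    - [0, 0, 0, -0.9, 0, 0.45, 0]

```text
time: 4.75
eef_pos: [0.565, 0.0132, 0.1572]
eef_rot: [0.141, 2.672, -0.034]
ft_force: [-21.4, 1.7, 13.6]
grip_width: 0.004
grasp_force: 10.5
```

send_rows:
  moves:
    - [0, 0, 0, 6, 0, -3, 0]
    - [0, 0, 0, 30, 0, -15, 0]
    - [0, 0, 0, 53.5, 0, -27, 0]
    - [0, 0, 0, 53.5, 30, -27, 0]
    - [0, 0, 0, 53.5, 65, -27, 0]
    - [0, 0, 0, 53.5, 96, -27, 0]
    - [0, 0, 0, 53.5, 96, -27, 0]
    - [0, 0, 0, 53.5, 96, -27, 0]

```text
time: 5.42
eef_pos: [0.5185, 0.1178, 0.1582]
eef_rot: [0.137, 2.665, -0.032]
ft_force: [0.3, -0.2, -0.0]
grip_width: 0.008
grasp_force: 0.0
```

```bash
python3 g.py -120 175 158 27 -104 175 158 27 -88 175 158 27
```

```text
t 5.42 rack mm [-140.9  178.2  158.2] toolz [ 0.456  0.002 -0.89 ] tooly [-0.002  1.     0.001] F rack [ 0.32 -0.15 -0.02] j [ 0.16  0.33  2.15 -0.53  0.23 -0.82]
[-120.0, 175.0, 158.0, 27.0] [0.1, 0.1, 0.1, -18.5, -3.2, 9.7]
[-104.0, 175.0, 158.0, 27.0] [0.1, 0.1, 0.1, -32.8, -3.3, 17.0]
[-88.0, 175.0, 158.0, 27.0] [0.1, 0.1, 0.1, -47.0, -3.3, 24.3]
```

send_rows:
  moves:
    - [0, 0, 0, 0, -3.2, -6, 0]
    - [0, 0, 0, -12, -3.2, 0.5, 0]
    - [0, 0, 0, -18, -3.2, 3.5, 0]
    - [0, 0, 0, -23, -3.2, 6, 0]
    - [0, 0, 0, -28, -3.2, 8.5, 0]
    - [0, 0, 0, -33, -3.2, 11, 0]
    - [0, 0, 0, -37, -3.2, 13, 0]
    - [0, 0, 0, -41, -3.2, 15, 0]
    - [0, 0, 0, -44, -3.2, 16.7, 0]
    - [0, 0, 0, -47, -3.2, 18.3, 0]

```text
time: 6.25
eef_pos: [0.5673, 0.1062, 0.1625]
eef_rot: [0.141, 2.668, -0.035]
ft_force: [-3.7, 0.7, 0.5]
grip_width: 0.003
grasp_force: 1.5
```

```bash
python3 g.py -85 175 164 27
```

```text
t 6.25 rack mm [-91.2 171.7 162.5] toolz [ 0.453 -0.001 -0.891] tooly [ 0.     1.    -0.001] F rack [-3.75  0.35  0.49] j [ 0.12  0.38  2.04 -0.37  0.28 -1.01]
[-85.0, 175.0, 164.0, 27.0] [-0.0, -0.1, 0.0, -6.2, 3.3, 1.5]
```

send_rows:
  moves:
    - [0, 0, 0, -1.3, 0, 0.2, 0]
    - [0, 0, 0, -2.7, 0, 0.6, 0]
    - [0, 0, 0, -4, 0, 1, 0]
    - [0, 0, 0, -4.9, 0, 1.4, 0]

```text
time: 6.58
eef_pos: [0.572, 0.1057, 0.1635]
eef_rot: [0.141, 2.668, -0.034]
ft_force: [-1.5, 0.1, -1.3]
grip_width: 0.001
grasp_force: 1.1
```

send_rows:
  moves:
    - [0, 0, 0, -0.9, 0, 0.45, 0]

```text
time: 6.67
eef_pos: [0.573, 0.1056, 0.1636]
eef_rot: [0.141, 2.668, -0.034]
ft_force: [-2.2, -1.4, -1.3]
grip_width: 0.004
grasp_force: 1.1
```

send_rows:
  moves:
    - [0, 0, 0, -0.9, 0, 0.45, 0]

```text
time: 6.75
eef_pos: [0.574, 0.1055, 0.1636]
eef_rot: [0.14, 2.668, -0.034]
ft_force: [-3.6, 0.3, -0.9]
grip_width: 0.004
grasp_force: 1.8
```

send_rows:
  moves:
    - [0, 0, 0, -0.9, 0, 0.45, 0]

```text
time: 6.83
eef_pos: [0.5744, 0.1053, 0.1634]
eef_rot: [0.141, 2.669, -0.035]
ft_force: [-10.7, 1.4, 3.7]
grip_width: 0.003
grasp_force: 5.2
```

```bash
python3 g.py
```

```text
t 6.83 rack mm [-84.  171.7 163.4] toolz [ 0.452 -0.001 -0.892] tooly [ 0.     1.    -0.001] F rack [-10.83   0.28   3.67] j [ 0.11  0.39  2.03 -0.36  0.29 -1.03]
```

send_rows:
  moves:
    - [0, 0, 0, -0.9, 0, 0.45, 0]
    - [0, 0, 0, 6, 0, -3, 0]
    - [0, 0, 0, 30, 0, -15, 0]
    - [0, 0, 0, 53.5, 0, -27, 0]
    - [0, 0, 0, 53.5, 0, -27, 0]

```text
time: 7.25
eef_pos: [0.5117, 0.1119, 0.1633]
eef_rot: [0.14, 2.67, -0.035]
ft_force: [0.2, 0.6, -0.5]
grip_width: 0.005
grasp_force: 0.0
```

```bash
python3 g.py -140 175 310 27 -60 0 310 0 20 -150 310 0
```

```text
t 7.25 rack mm [-147.   171.6  163.3] toolz [ 0.452 -0.    -0.892] tooly [-0.001  1.    -0.001] F rack [ 0.1   0.6  -0.54] j [ 0.15  0.32  2.16 -0.49  0.24 -0.86]
[-140.0, 175.0, 310.0, 27.0] [-0.0, -0.1, 0.1, -72.6, 3.3, -127.7]
[-60.0, 0.0, 310.0, 0.0] [-0.0, 26.9, 0.0, -143.8, -171.8, -91.5]
[20.0, -150.0, 310.0, 0.0] [-0.0, 26.9, 0.0, -215.0, -321.8, -55.3]
```

send_rows:
  moves:
    - [0, 0, 0, -18, 0, -32, 0]
    - [0, 0, 0, -36, 0, -64, 0]
    - [0, 0, 0, -54, 0, -96, 0]
    - [0, 0, 0, -72, 0, -128, 0]
    - [0, 7, 0, -90, -35, -119, 0]
    - [0, 14, 0, -108, -71, -110, 0]
    - [0, 21, 0, -126, -107, -101, 0]
    - [0, 27, 0, -144, -143, -92, 0]
    - [0, 27, 0, -155, -180, -85, 0]
    - [0, 27, 0, -165, -216, -80, 0]

```text
time: 8.08
eef_pos: [0.6047, -0.1174, 0.3087]
eef_rot: [-0.166, -3.136, 0.0]
ft_force: [0.5, 0.3, -0.3]
grip_width: 0.002
grasp_force: 0.0
```

```bash
python3 g.py 20 -150 310 0 20 -150 165 0
```

```text
t 8.08 rack mm [-30.5 -46.7 308.7] toolz [-0.001 -0.    -1.   ] tooly [ 0.  1. -0.] F rack [ 0.47  0.39 -0.34] j [-0.3   0.4   1.45 -0.    1.29 -1.76]
[20.0, -150.0, 310.0, 0.0] [-0.0, -0.1, -0.0, -50.5, -103.3, -1.3]
[20.0, -150.0, 165.0, 0.0] [-0.0, -0.1, -0.0, -50.7, -103.2, 143.7]
```

send_rows:
  moves:
    - [0, 0, 0, -15, -35, 0, 0]
    - [0, 0, 0, -30, -70, 0, 0]
    - [0, 0, 0, -45, -103, 0, 0]
    - [0, 0, 0, -50, -103, 0, 0]
    - [0, 0, 0, -50, -103, 35, 0]
    - [0, 0, 0, -50, -103, 70, 0]
    - [0, 0, 0, -50, -103, 105, 0]
    - [0, 0, 0, -50, -103, 130, 0]
    - [0, 0, 0, -50, -103, 144, 0]
    - [0, 0, 0, -50, -103, 144, 0]

```text
time: 8.92
eef_pos: [0.6409, -0.222, 0.1623]
eef_rot: [-0.165, -3.132, -0.002]
ft_force: [0.0, 0.7, -0.7]
grip_width: 0.004
grasp_force: 0.0
```

```bash
python3 g.py 20 -115 163 0 20 -20 163 0
python3 - <<'E'
from g import *
import cv2
im=env.capture("scene")[120:280,200:440,::-1]; cv2.imwrite("pics/sc1.png",cv2.resize(im,None,fx=3.3,fy=3.3,interpolation=cv2.INTER_CUBIC))
E
```

```text
t 8.92 rack mm [  16.6 -146.9  162.3] toolz [-0.005  0.001 -1.   ] tooly [0.    1.    0.001] F rack [-0.04  0.73 -0.7 ] j [-0.43  0.62  1.47 -0.    1.06 -1.9 ]
[20.0, -115.0, 163.0, 0.0] [0.1, -0.3, -0.0, -3.4, 31.9, -0.7]
[20.0, -20.0, 163.0, 0.0] [0.1, -0.3, -0.0, -3.4, 126.9, -0.6]
```

View pics/sc1.png

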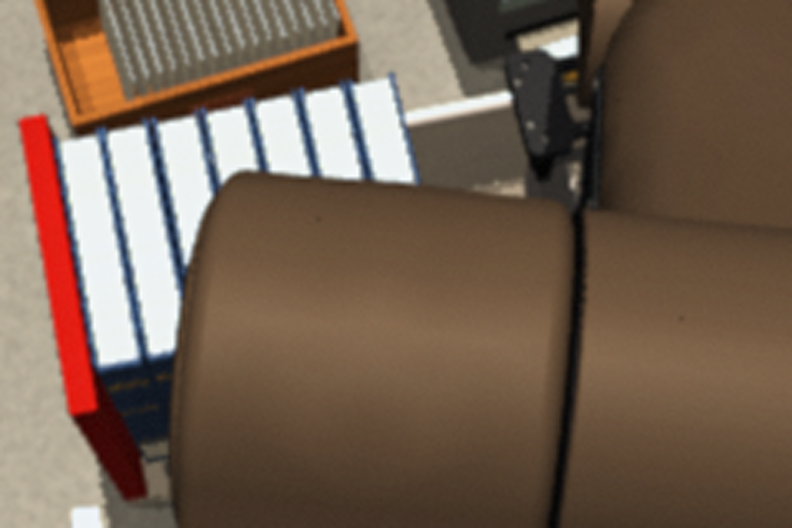

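The image shows all seven back edges in line (crop 60–395, about 140→80), and the gripper is to the right of the plate. Next I push the support.

send_rows:
  moves:
    - [0, 0, 0, 0, 15, -3, 0]
    - [0, 0, 0, 0, 28, -3, 0]
    - [0, 0, 0, 0, 34, -3, 0]
    - [0, 0, 0, 0, 42, -3, 0]
    - [0, 0, 0, 0, 50, -3, 0]
    - [0, 0, 0, 0, 60, -3, 0]
    - [0, 0, 0, 0, 70, -3, 0]
    - [0, 0, 0, 0, 80, -3, 0]
    - [0, 0, 0, 0, 90, -3, 0]
    - [0, 0, 0, 0, 98, -3, 0]

```text
time: 9.8
eef_pos: [0.6521, -0.1237, 0.1686]
eef_rot: [-0.165, -3.136, 0.001]
ft_force: [0.7, -2.4, 2.4]
grip_width: 0.001
grasp_force: 1.3
```

send_rows:
  moves:
    - [0, 0, 0, 0, 4, 0, 0]
    - [0, 0, 0, 0, 8, 0, 0]
    - [0, 0, 0, 0, 12, 0, 0]

```text
time: 10.05
eef_pos: [0.6533, -0.1128, 0.1686]
eef_rot: [-0.165, -3.136, 0.001]
ft_force: [-0.1, -2.7, 1.1]
grip_width: 0.005
grasp_force: 1.2
```

```bash
python3 g.py
python3 - <<'E'
from g import *
import cv2
im=env.capture("top")[140:290,225:465,::-1]; cv2.imwrite("pics/top2.png",cv2.resize(im,None,fx=3.3,fy=3.3,interpolation=cv2.INTER_CUBIC))
E
```

```text
t 10.05 rack mm [ 17.3 -37.  168.6] toolz [-0.001 -0.001 -1.   ] tooly [ 0.     1.    -0.001] F rack [ 0.17 -2.67  1.11] j [-0.27  0.59  1.51 -0.    1.04 -1.74]
```

View pics/top2.png

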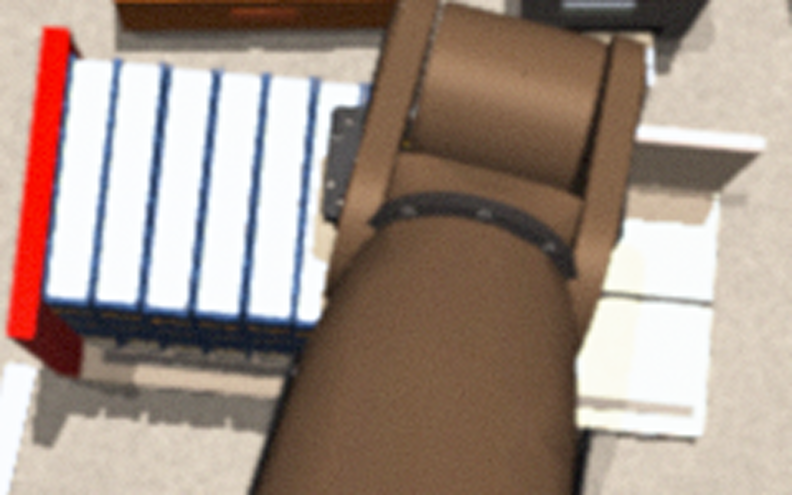

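The spines are in line (crop row 300→323), and the plate is hidden under the arm. The plate is being pushed with about 2.7 N, so I go on in small steps.

send_rows:
  moves:
    - [0, 0, 0, 0, 3, 0, 0]
    - [0, 0, 0, 0, 6, 0, 0]
    - [0, 0, 0, 0, 9, 0, 0]
    - [0, 0, 0, 0, 12, 0, 0]
    - [0, 0, 0, 0, 14, 0, 0]

```text
time: 10.52
eef_pos: [0.6547, -0.0989, 0.1685]
eef_rot: [-0.166, -3.136, 0.001]
ft_force: [-1.2, -1.8, 0.4]
grip_width: 0.003
grasp_force: 1.1
```

send_rows:
  moves:
    - [0, 0, 0, 0, 1.5, 0, 0]
    - [0, 0, 0, 0, 3, 0, 0]

```text
time: 10.68
eef_pos: [0.655, -0.096, 0.1685]
eef_rot: [-0.165, -3.136, 0.001]
ft_force: [-0.2, -2.7, 0.5]
grip_width: 0.001
grasp_force: 1.0
```

send_rows:
  moves:
    - [0, 0, 0, 0, 1, 0, 0]
    - [0, 0, 0, 0, 2, 0, 0]

```text
time: 10.85
eef_pos: [0.6552, -0.0941, 0.1685]
eef_rot: [-0.166, -3.136, 0.001]
ft_force: [-0.9, -2.1, -1.2]
grip_width: 0.005
grasp_force: 1.0
```

```bash
python3 g.py
```

```text
t 10.85 rack mm [ 17.3 -18.2 168.5] toolz [-0.001 -0.    -1.   ] tooly [ 0.  1. -0.] F rack [-0.7  -2.14 -1.19] j [-0.24  0.59  1.51 -0.    1.04 -1.71]
```

Still only support friction; 1 mm per call from here.

send_rows:
  moves:
    - [0, 0, 0, 0, 1, 0, 0]

```text
time: 10.93
eef_pos: [0.6553, -0.0931, 0.1685]
eef_rot: [-0.166, -3.136, 0.001]
ft_force: [-0.7, -0.9, -0.6]
grip_width: 0.004
grasp_force: 1.0
```

send_rows:
  moves:
    - [0, 0, 0, 0, 1, 0, 0]

```text
time: 11.02
eef_pos: [0.6554, -0.0922, 0.1685]
eef_rot: [-0.166, -3.136, 0.001]
ft_force: [-0.7, -2.1, 0.3]
grip_width: 0.006
grasp_force: 1.0
```

send_rows:
  moves:
    - [0, 0, 0, 0, 1, 0, 0]

```text
time: 11.1
eef_pos: [0.6555, -0.0911, 0.1685]
eef_rot: [-0.166, -3.136, 0.001]
ft_force: [-1.5, -0.7, -1.3]
grip_width: 0.007
grasp_force: 1.0
```

send_rows:
  moves:
    - [0, 0, 0, 0, 1, 0, 0]

```text
time: 11.18
eef_pos: [0.6556, -0.0901, 0.1685]
eef_rot: [-0.165, -3.136, 0.001]
ft_force: [-0.3, -2.1, -1.1]
grip_width: 0.006
grasp_force: 1.0
```

send_rows:
  moves:
    - [0, 0, 0, 0, 1, 0, 0]

```text
time: 11.27
eef_pos: [0.6557, -0.0891, 0.1686]
eef_rot: [-0.166, -3.136, 0.001]
ft_force: [-0.5, -2.2, -0.6]
grip_width: 0.004
grasp_force: 1.0
```

send_rows:
  moves:
    - [0, 0, 0, 0, 1, 0, 0]

```text
time: 11.35
eef_pos: [0.6558, -0.0881, 0.1685]
eef_rot: [-0.165, -3.136, 0.001]
ft_force: [-0.3, -2.2, -1.1]
grip_width: 0.001
grasp_force: 1.0
```

send_rows:
  moves:
    - [0, 0, 0, 0, 1, 0, 0]

```text
time: 11.43
eef_pos: [0.6559, -0.0871, 0.1686]
eef_rot: [-0.165, -3.136, 0.001]
ft_force: [-0.9, -0.6, -1.1]
grip_width: 0.003
grasp_force: 1.0
```

send_rows:
  moves:
    - [0, 0, 0, 0, 1, 0, 0]

```text
time: 11.52
eef_pos: [0.656, -0.0861, 0.1686]
eef_rot: [-0.165, -3.136, 0.001]
ft_force: [-1.2, -2.0, -1.7]
grip_width: 0.004
grasp_force: 1.0
```

send_rows:
  moves:
    - [0, 0, 0, 0, 1, 0, 0]

```text
time: 11.6
eef_pos: [0.6562, -0.0851, 0.1686]
eef_rot: [-0.165, -3.136, 0.001]
ft_force: [-0.6, -3.8, -1.2]
grip_width: 0.0
grasp_force: 1.3
```

send_rows:
  moves:
    - [0, 0, 0, 0, 1, 0, 0]

```text
time: 11.68
eef_pos: [0.6563, -0.0842, 0.1686]
eef_rot: [-0.166, -3.136, 0.001]
ft_force: [-0.7, -1.9, 0.2]
grip_width: 0.002
grasp_force: 1.3
```

send_rows:
  moves:
    - [0, 0, 0, 0, 0.7, 0, 0]

```text
time: 11.77
eef_pos: [0.6564, -0.0836, 0.1686]
eef_rot: [-0.165, -3.136, 0.001]
ft_force: [-0.5, -5.2, -1.2]
grip_width: 0.003
grasp_force: 2.4
```

```bash
python3 g.py
python3 - <<'E'
from g import *
import cv2
im=env.capture("scene")[120:280,220:400,::-1]; cv2.imwrite("pics/sc2.png",cv2.resize(im,None,fx=3.3,fy=3.3,interpolation=cv2.INTER_CUBIC))
E
```

```text
t 11.77 rack mm [ 17.4  -7.6 168.6] toolz [-0.001 -0.001 -1.   ] tooly [ 0.     1.    -0.001] F rack [ 0.03 -5.23 -1.22] j [-0.23  0.59  1.51 -0.    1.04 -1.69]
```

View pics/sc2.png

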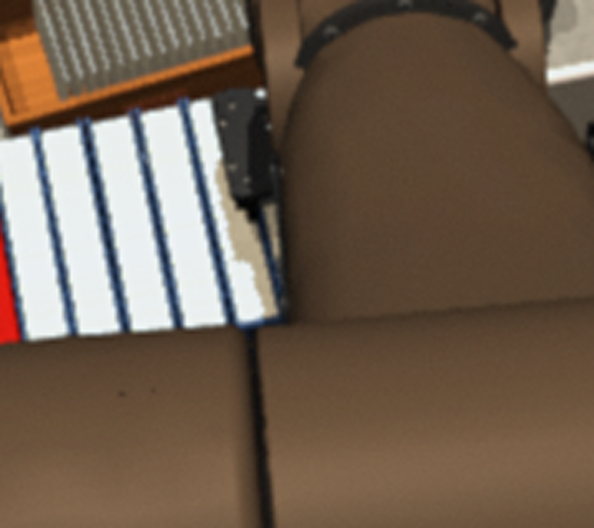

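The force has risen to 5.2 N, so the plate is now against the last book. One more small step to confirm, then I back off.

send_rows:
  moves:
    - [0, 0, 0, 0, 0.5, 0, 0]
    - [0, 0, 0, 0, 0.5, 0, 0]

```text
time: 11.98
eef_pos: [0.6564, -0.0833, 0.1686]
eef_rot: [-0.166, -3.136, 0.001]
ft_force: [-1.2, -5.3, -0.4]
grip_width: 0.004
grasp_force: 2.2
```

send_rows:
  moves:
    - [0, 0, 0, 0, -4, 0, 0]
    - [0, 0, 0, 0, -15, 0, 0]
    - [0, 0, 0, 0, -25, 0, 0]
    - [0, 0, 0, 0, -25, -30, 0]
    - [0, 0, 0, 0, -25, -65, 0]
    - [0, 0, 0, 0, -30, -105, 0]
    - [0, 0, 0, 0, -70, -125, 0]
    - [0, 0, 0, 0, -110, -125, 0]
    - [0, 0, 0, 0, -150, -125, 0]
    - [0, 0, 0, 0, -190, -125, 0]

```text
time: 12.82
eef_pos: [0.6359, -0.2745, 0.2945]
eef_rot: [0.165, 3.137, -0.001]
ft_force: [0.9, 0.6, -0.9]
grip_width: 0.001
grasp_force: 0.0
```

send_rows:
  moves:
    - [0, 0, 0, 20, -40, 0, 0]
    - [0, 0, 0, 40, -80, 0, 0]
    - [0, 0, 0, 60, -120, 0, 0]
    - [0, 0, 0, 80, -160, 0, 0]
    - [0, 0, 0, 100, -200, 0, 0]
    - [0, 0, 0, 100, -200, 0, 0]
    - [0, 0, 0, 100, -200, 0, 0]

```text
time: 13.4
eef_pos: [0.5132, -0.4641, 0.2936]
eef_rot: [-0.173, -3.136, 0.001]
ft_force: [0.3, 0.5, -0.3]
grip_width: 0.004
grasp_force: 0.0
```

```bash
python3 g.py
python3 - <<'E'
from g import *
import cv2
t=env.capture("top")[140:290,225:465,::-1]; s=env.capture("scene")[125:275,200:440,::-1]
cv2.imwrite("pics/fin.png",cv2.resize(np.vstack([t,s]),None,fx=2,fy=2,interpolation=cv2.INTER_CUBIC)[:600])
E
```

```text
t 13.4 rack mm [ -85.  -401.1  293.6] toolz [-0.001 -0.001 -1.   ] tooly [ 0.005  1.    -0.001] F rack [ 0.26  0.52 -0.29] j [-0.83  0.53  1.27 -0.    1.34 -2.29]
```

View pics/fin.png

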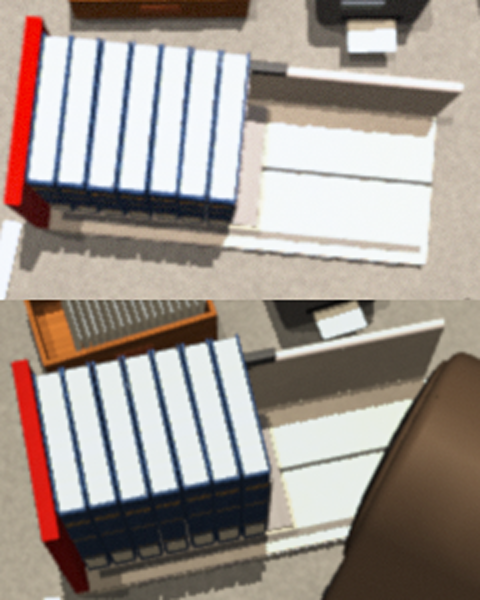

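The row is straight in both views, with spines from (45,183) to (225,200), and the support is tight against book 7. The arm is clear of everything, so I hand in.

```bash
python3 -c "
from plant import env
print(env.hand_in())"
```

```text
the job is handed in; nothing more can be done
None
```

I pushed the two books that stuck out (second and fifth from the left) back against the panel, then slid the support snugly against the last book and handed the job in at about 13.5 s; the closing pictures show all seven spines in line, but no verdict came back.

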